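Rack the finished plaque and show the arched one to the camera

TASK

Take the square-topped plaque off the sloping carving rest and stand it on its lower edge in the empty slot of the rack, its carved face the same way as the others. Then lift the arched-top plaque out of the rack and hold it up to the inspection camera: straight above the brass stud, its middle at the height of the lens, upright, with the carved face square to the lens. Finish while still holding it there, and leave the other plaques, the tools and the camera undisturbed.

Things in the scene. Friction and masses are not known exactly. Their poses are not given: they have to be found in the camera images.
- square: The square-topped plaque: a limewood plaque 14 thick, 90 wide, 130 mm tall, about 85 g, raised rosette on its carved face. Origin: middle of lower edge; x out of the carved face, y along the width, z up the plaque. It leans on the carving rest, 30 degrees from vertical, top towards the robot, carved face away from it; its upper 50 mm are clear of the board front and back.
- rack_front (a point): Middle of the rack's +x end, 15 mm above the bench: the end that all carved faces in the rack look towards (rosettes 34 mm across, 4 mm high, centred 72 mm above the plaque's lower edge).
- arched: The arched plaque: its top is a half circle of 45 mm radius. A limewood plaque 14 thick, 90 wide, 130 mm tall, about 85 g, raised rosette on its carved face. Origin: middle of lower edge; x out of the carved face, y along the width, z up the plaque. It stands upright in one of the rack's slots, which varies; its rosette faces the rack's +x.
- arched_mid (a point): Middle of the arched plaque: in its mid-plane, 65 mm above its lower edge.
- gable: The plaque with a pointed gable top (90 degree point). A limewood plaque 14 thick, 90 wide, 130 mm tall, about 85 g, raised rosette on its carved face. Origin: middle of lower edge; x out of the carved face, y along the width, z up the plaque. Stands in a slot; leave it there.
- shoulder: The plaque with a stepped top: the uppermost 40 mm are only 50 mm wide. A limewood plaque 14 thick, 90 wide, 130 mm tall, about 85 g, raised rosette on its carved face. Origin: middle of lower edge; x out of the carved face, y along the width, z up the plaque. Stands in a slot; leave it there.
- rack: Dark wooden rack, fixed, 250 x 110 mm: four slots along its x, at -87, -29, 29, 87 mm, each 21 mm wide in x, open at both ends in y. Slot floor 15 mm above the bench; walls 8 mm thick with rounded tops rise 50 mm above it. Origin: middle of its underside. Plaques stand with their width along its y, carved face to its +x.
- rack_free (a point): Middle of the floor of the rack's empty slot (the second from the rack's -x end); axes as the rack's.
- rest: Sloping plywood carving rest, fixed, 150 x 120 mm foot, about 95 mm tall. Its board leans 30 degrees from vertical, top towards its -x, and a ledge carries the plaque. Origin: middle of its underside.
- station: Inspection camera, fixed: black base plate 310 x 110 x 12 mm, a column, and a black camera box whose lens looks along the station's -x, level, 210 mm above the bench; the camera box reaches up to 238 mm. A brass stud, 36 mm tall over the bench, stands on the plate. Origin: on the bench under the stud.
- focus (a point): The point where the middle of the shown plaque belongs: straight above the brass stud, at lens height (210 mm), 160 mm in front of the lens. Axes as the station's.
- lens (a point): Middle of the lens front, 160 mm along the station's +x from the point above the stud, 210 mm above the bench.
- mallet: Bystander: wooden carver's mallet lying, 60 mm high, head 70 x 120 mm; handle 200 mm long.
- gouge: Bystander: carving gouge lying flat, 230 mm long along its x, 24 mm high; origin near its ferrule.
- spokeshave: Bystander: spokeshave lying flat, 260 mm long along its y, 20 mm high.
- wax: Bystander: jar of wax, 68 mm across, 55 mm high; origin under its centre.
- offcut: Bystander: offcut 110 x 55 x 30 mm; origin under its centre.
- stone: Bystander: sharpening stone 160 x 55 x 25 mm; origin under its centre.
Not all that is in view belongs to the job. Leave any blue or orange look-alike of the square alone.

How it is judged:
By the outcome, as a careful person would: the job done as asked, in the order asked, and still so for the second after the job is handed in, while the arm keeps its last pose, push and grip.
It also fails if it takes over 53 s, if anything falls off the work surface, if the arm or the gripper's body presses on something with over 40 N, if the wrist force passes 120 N, or if a joint passes its speed limit or range.

ROBOT

A 6-joint arm with a two-finger parallel gripper is mounted at the origin on the work surface. World frame = base frame: x ahead of the robot, y to its left, z up, the work surface at z = 0. Lengths are in m, angles in rad, forces in N, time in s.
With the tool pointing down it reaches from about 0.15 to 0.775 m from the base axis. Payload 6.1 kg.
Tool frame: the origin (TCP) lies at the very end of the fingers, on their centre line; the grasp point (between the pads) lies 19 mm behind it (env.grasp_offset is the distance from the TCP to the grasp point, in m); z points along the fingers, y is the line along which they close (so a half turn about z gives the same grasp; the last joint's range is limited). The gripper opens to 85 mm and grips with 20 to 120 N. Pads are 22 mm wide; open, the fingers measure 114 mm over their backs; the gripper's body (76 mm by 85 mm) begins 54 mm behind the grasp point. The pads swing forward as they close: fully open they stand 13 mm farther back than shut.
Start: joints at [-1.208, 0.126, -0.04, 1.405, 0, 1.571], TCP at [0.186, -0.491, 0.231] pointing down, gripper open.
Joint ranges: [-2.72, 2.72], [-0.95, 1.95], [-1.27, 1.35], [-1.78, 2.02], [-1.46, 1.47], [-3.14, 3.14]. Speed limits (rad/s): [2.39, 2.39, 3.01, 3.14, 3.14, 3.14].

INTERFACE

Orientations are given as a rotation vector (axis times angle).
In Python, from workcell import env gives the robot as it stands. The module is installed in compiled form; this text tells all that it offers.
- The arm moves only by the tool arm_command, never from a script. Its argument "rows" is a list of rows, each an object with "delta_pos": the shift along the tool's x, y, z as a fraction of full scale, a list of three; "spin": the turn about the tool's z as a fraction of full scale. In form: [{"delta_pos": [tx, ty, tz], "spin": spin}, ...]. A call has 1 to 5 rows; each row shifts and turns the commanded pose from where the row before left it, along the tool's axes as they then stand; what a row does not reach is not made up. Full scale, the value 1, is 40 mm for a shift and 0.15 rad for a turn. A row lasts 1/10 s, in which the tool goes at most 50 mm and 8.59 degrees, less where a joint would pass 70% of its speed; a pose out of reach is approached as far as the arm can. A call with a number of a shift or a turn outside -1 to 1 is refused whole. A call with a gripper value outside its range is refused whole. "hand" is the opening, from 0 (shut) to 1 (fully open), set as the call begins (left out, the last holds). The fingers move at their own pace and stop on an object; the grip force is fixed at half the most. Time passes only in rows, so rows that do not move let the fingers close. It gives the time, the measured TCP pose, the force, the opening and the grip force at its end, in the units of the state.
- env.sense(): the state, without advancing time (a new reading comes with each control period).
- env.snapshot(name): name is "side" or "top"; returns (picture, depth): 384x512x3 uint8, blue, green, red; 384x512 float32, m along the optical axis (not along the pixel's ray), 0 where there is no reading.
- env.camera_info(name): a dict with "intrinsics" (3x3 intrinsics, pixels), "distortion" ([k1, k2, p1, p2, k3] as OpenCV has them; the pictures are not rectified), "R" (3x3) and "t" (3): a world point X has camera coordinates R X + t. Camera axes: x right, y down, z forward; pixel columns grow to the right and rows downward; lengths in m; the calibration is good to about 2 mm. A picture is of the moment at which its call begins. camera_info takes no time and is no camera call.
- env.job_done(): hands the job in; it is judged then, once.
Trained networks look in the newest picture that a camera, given by its name, has taken for a name from the list of things; names that differ only in an ending like _2 or _b are one class to them, and where a whole thing is asked for, a point or a joint stands for the part that bears it (a point fixed in the world has none). Each returns a list of dicts, best first, with "p" (0 to 1); they miss things now and then, are a little off and sometimes report something else, mostly with a low value. They report only what shows in the picture. A call takes as long as a camera call. They do not tell look-alikes from the thing itself.
- env.regions_of(camera, target): "region" (384x512 bool, what is visible of it) and "rect" ([left, top, right, bottom] in pixels, round what is visible of it).
The state is a dict: "time_s": time; "qpos": joint angles; "dq": joint speeds; "tau": joint torques, N m; "tcp_pos": TCP position; "ee_rot": TCP orientation; "wrist_force": force on the tool from outside, world axes, zero at the start; "torque": the same for the moment, N m; "opening": finger opening in m; "gripper_force": force on a finger pad.
Only numpy, scipy, OpenCV 4.12 (cv2) and the standard library are available. Lean on these libraries where they do the work, as an engineer would, in place of code of your own. Each camera call takes 0.05 s, during which the arm holds its last target. There are 200 camera calls.

## Working session

There is one attempt and no reset: what is moved stays moved. The work goes in short steps, Python scripts to look and compute and a tool call to move; the robot and the scene stay as the last step left them, time stands still between calls to the robot, and variables do not carry over. Pictures are saved under pics/ and viewed, at most 10 in all, crops included, and the job is handed in when it is done.

Besides the shell and the picture viewer there is one more tool, called after ">>>" as name(argument=value, ...) on one line, values as JSON. arm_command: Moves the arm, as the interface text tells. Shift numbers are shares of 40 mm and turn numbers shares of 0.15 rad, none past 1 either way. Its arguments: {"type":"object","properties":{"rows":{"type":"array"},"hand":{"type":"number"}},"required":["rows"]}

```bash
mkdir -p pics; ls
python3 - <<'E'
from workcell import env
import cv2,numpy as np
s=env.sense();print({k:np.round(v,3) for k,v in s.items()}, env.grasp_offset)
for n in("side","top"):
    p,d=env.snapshot(n);cv2.imwrite(f"pics/{n}0.png",p);np.save(f"{n}d.npy",d);np.save(f"{n}p.npy",p)
    i=env.camera_info(n);print(n,i)
E
```

```text
pics
{'time_s': np.float64(0.0), 'qpos': array([-1.208,  0.126, -0.041,  1.405,  0.   ,  1.571]), 'dq': array([ 0.   ,  0.001,  0.   , -0.   ,  0.001,  0.   ]), 'tau': array([ 1.0000e-03, -4.3591e+01,  3.5292e+01,  1.7000e-02, -0.0000e+00,
        0.0000e+00]), 'tcp_pos': array([ 0.186, -0.49 ,  0.231]), 'ee_rot': array([-3.089, -0.567,  0.   ]), 'wrist_force': array([-0.356, -0.041, -0.005]), 'torque': array([-0.033, -0.034, -0.101]), 'gripper_force': np.float64(0.0), 'opening': np.float64(0.085)} 0.0187
side {'intrinsics': array([[353.18280803,   0.        , 257.2613592 ],
       [  0.        , 353.18280803, 193.75256767],
       [  0.        ,   0.        ,   1.        ]]), 'distortion': array([-0.10177373,  0.        ,  0.        ,  0.        ,  0.        ]), 'R': array([[-0.74766568, -0.66376332, -0.02035415],
       [-0.4379523 ,  0.51588803, -0.73624542],
       [ 0.49919317, -0.54155128, -0.67640845]]), 't': array([0.4042672 , 0.33691409, 0.81082985])}
top {'intrinsics': array([[406.92497815,   0.        , 252.94088858],
       [  0.        , 406.92497815, 188.73155688],
       [  0.        ,   0.        ,   1.        ]]), 'distortion': array([-0.09887492,  0.        ,  0.        ,  0.        ,  0.        ]), 'R': array([[-0.02589784, -0.99963968,  0.00705831],
       [-0.98007105,  0.02399852, -0.19719229],
       [ 0.19695185, -0.0120245 , -0.98033942]]), 't': array([0.00780217, 0.55540294, 1.28343869])}
```

View pics/side0.png

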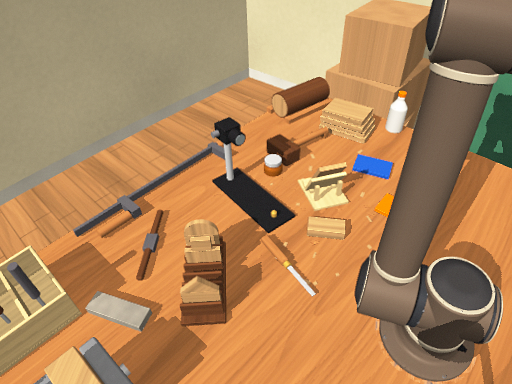

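View pics/top0.png

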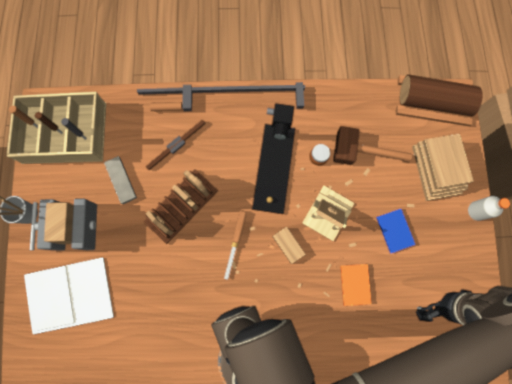

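The side view shows the rack at about (205,270), the rest with the pale plaque at (325,188), and the stud at (274,213). In the top view the rack is at (182,206), the rest at (330,212) and the station at (273,165).

Candidates for the square plaque in the top view are the plaque on the rest (332,210), the blue flat one (395,230), the orange flat one (356,285), the offcut (290,245) and the board stack (443,167). I choose the one on the rest. Next I'll measure and crop.

```bash
cat > h.py <<'E'
import cv2,numpy as np
from workcell import env
def cloud(n,d):
    i=env.camera_info(n);h,w=d.shape
    u,v=np.meshgrid(np.arange(w),np.arange(h))
    k=cv2.undistortPoints(np.stack([u,v],-1).reshape(-1,1,2).astype(np.float64),i["intrinsics"],i["distortion"]).reshape(h,w,2)
    c=np.dstack([k[...,0]*d,k[...,1]*d,d])
    P=(c-i["t"])@i["R"];P[d<=0]=np.nan
    return P
def proj(n,X):
    i=env.camera_info(n)
    return cv2.projectPoints(np.atleast_2d(X).astype(float),cv2.Rodrigues(i["R"])[0],i["t"],i["intrinsics"],i["distortion"])[0].reshape(-1,2)
E
python3 - <<'E'
from h import *
import pickle
out={}
for n in("side","top"):
    d=np.load(n+"d.npy");P=cloud(n,d)
    for t in("square","rest","rack","arched","gable","shoulder","station"):
        for r in env.regions_of(n,t)[:2]:
            m=r["region"]&(d>0); Q=P[m]
            out.setdefault((n,t),m)
            if len(Q)<5: continue
            print(n,t,round(r["p"],2),np.round(r["rect"]),len(Q),"med",np.round(np.median(Q,0),3),"z98",np.round(np.percentile(Q[:,2],98),3), "topmean",np.round(Q[Q[:,2]>Q[:,2].max()-.015].mean(0),3))
pickle.dump(out,open("m.pkl","wb"))
p=np.load("sidep.npy");t=np.load("topp.npy")
a=cv2.resize(p[140:250,270:400],None,fx=3,fy=3,interpolation=2);b=cv2.resize(p[205:330,165:245],(0,0),fx=3,fy=3,interpolation=2)
c=cv2.resize(t[170:245,130:230],(0,0),fx=3.6,fy=3.6,interpolation=2);e=cv2.resize(t[180:245,295:365],(0,0),fx=3.6,fy=3.6,interpolation=2)
I=np.zeros((600,760,3),np.uint8)
I[:a.shape[0],:a.shape[1]]=a;I[:b.shape[0],400:400+b.shape[1]]=b[:600]
I[330:600,:c.shape[1]]=c[:270];I[380:380+220,400:400+e.shape[1]]=e[:220]
cv2.imwrite("pics/crop1.png",I)
E
```

```text
side square 0.82 [352. 155. 391. 179.] 630 med [ 0.407 -0.475  0.017] z98 0.021 topmean [ 0.407 -0.478  0.017]
side square 0.77 [314. 163. 345. 175.] 245 med [ 0.448 -0.233  0.133] z98 0.147 topmean [ 0.441 -0.232  0.142]
side rest 0.94 [299. 171. 349. 210.] 1269 med [ 0.459 -0.239  0.012] z98 0.095 topmean [ 0.455 -0.242  0.092]
side rest 0.21 [308. 217. 345. 239.] 712 med [ 0.367 -0.11   0.03 ] z98 0.033 topmean [ 0.37  -0.114  0.03 ]
side rack 0.59 [180. 239. 228. 327.] 2157 med [0.462 0.28  0.041] z98 0.067 topmean [0.455 0.296 0.137]
side arched 0.67 [188. 219. 219. 244.] 607 med [0.571 0.181 0.117] z98 0.147 topmean [0.575 0.181 0.141]
side gable 0.73 [182. 278. 218. 304.] 736 med [0.447 0.303 0.102] z98 0.143 topmean [0.449 0.301 0.138]
side shoulder 0.68 [186. 235. 223. 263.] 762 med [0.527 0.22  0.102] z98 0.147 topmean [0.53  0.219 0.143]
side station 0.73 [210. 118. 294. 229.] 3282 med [ 0.68  -0.08   0.014] z98 0.238 topmean [ 0.731 -0.091  0.234]
side station 0.5 [299. 170. 348. 211.] 1192 med [ 0.459 -0.238  0.012] z98 0.094 topmean [ 0.455 -0.241  0.092]
top square 0.8
[... 363 characters left out ...]
.501 0.244 0.017] z98 0.068 topmean [0.437 0.296 0.135]
top rack 0.55 [144. 212. 176. 234.] 248 med [0.446 0.29  0.107] z98 0.144 topmean [0.449 0.299 0.139]
top arched 0.52 [188. 172. 210. 194.] 158 med [0.565 0.169 0.132] z98 0.147 topmean [0.574 0.178 0.143]
top arched 0.38 [331. 126. 413. 164.] 1338 med [ 0.683 -0.347  0.052] z98 0.065 topmean [ 0.703 -0.33   0.06 ]
top gable 0.16 [331. 126. 411. 164.] 1308 med [ 0.682 -0.347  0.054] z98 0.065 topmean [ 0.703 -0.33   0.06 ]
top shoulder 0.65 [174. 184. 200. 211.] 176 med [0.527 0.207 0.109] z98 0.148 topmean [0.53  0.215 0.144]
top station 0.76 [253. 104. 294. 215.] 3164 med [ 0.655 -0.08   0.013] z98 0.239 topmean [ 0.737 -0.096  0.237]
```

View pics/crop1.png

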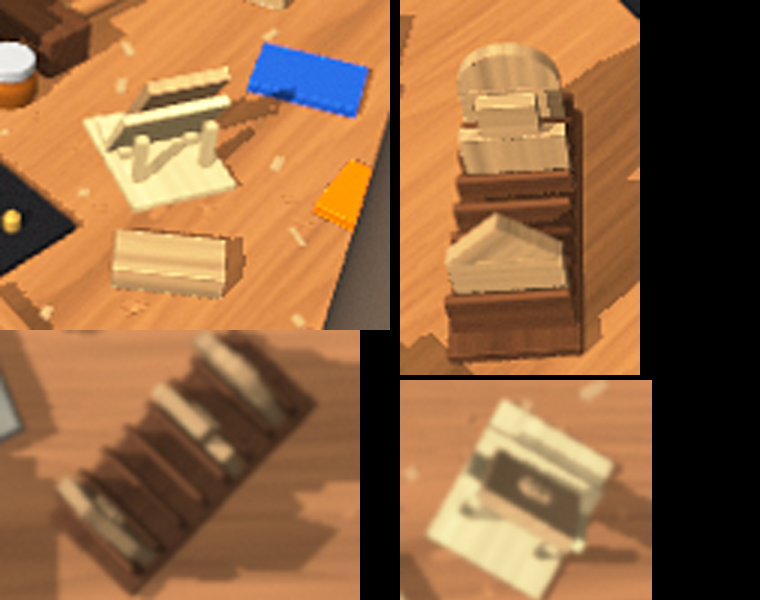

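Run:
```python
from h import *
import pickle
M=pickle.load(open("m.pkl","rb"))
C={n:cloud(n,np.load(n+"d.npy")) for n in("side","top")}
def plane(Q):
    for _ in range(6):
        c=Q.mean(0);n=np.linalg.svd(Q-c)[2][2];e=abs((Q-c)@n);Q=Q[e<max(.002,2*np.median(e))] if _<5 else Q
    return c,n*np.sign(n[0]+1e-9),len(Q)
for k in("arched","gable","shoulder"):
    Q=C["side"][M["side",k]];Q=Q[(Q[:,2]>.075)&(Q[:,2]<.141)];c,n,l=plane(Q);print(k,"back",np.round(c,4),np.round(n,3),l,"yaw",np.degrees(np.arctan2(n[1],n[0])).round(1))
def rect(Q):
    (c,s,a)=cv2.minAreaRect((Q[:,:2]*1000).astype(np.float32));return np.round(c,1),np.round(s,1),round(a,1)
for n in C:
    P=C[n].reshape(-1,3)
    near=lambda x,y,r:np.hypot(P[:,0]-x,P[:,1]-y)<r
    for a,b in((.06,.07),(.012,.07)):
        Q=P[near(.512,.24,.14)&(P[:,2]>a)&(P[:,2]<b)];print(n,"rack",a,len(Q),rect(Q))
    Q=P[near(.45,-.24,.13)&(P[:,2]>.006)&(P[:,2]<.02)];print(n,"rest foot",len(Q),rect(Q))
    Q=P[near(.45,-.24,.1)&(P[:,2]>.1)];print(n,"square up",len(Q),Q.min(0).round(3),Q.max(0).round(3))
    Q=Q[Q[:,2]>.105];c,nn,l=plane(Q);print("  plane",c.round(4),nn.round(3),l)
    g=M[n,"station"].reshape(-1);Q=P[g&(P[:,2]>.006)&(P[:,2]<.02)];print(n,"plate",len(Q),rect(Q))
    Q=P[g&(P[:,2]>.19)];print(n,"cambox",len(Q),rect(Q),Q[:,2].max())
    p=np.load(n+"p.npy");h=cv2.cvtColor(p,cv2.COLOR_BGR2HSV).reshape(-1,3)
    m=(h[:,1]>140)&(h[:,2]>130)&near(.58,-.075,.1)&(P[:,2]>.014)
    Q=P[m];print(n,"stud",len(Q),Q.mean(0).round(4) if len(Q) else 0,Q.max(0).round(3) if len(Q) else 0)
# top: carved face of square
P=C["top"];Q=P[195:222,318:346].reshape(-1,3);Q=Q[(Q[:,2]>.05)]
c,n,l=plane(Q);print("face top",c.round(4),n.round(3),l,"yaw",np.degrees(np.arctan2(n[1],n[0])),"tilt",np.degrees(np.arcsin(n[2])))
```

```text
arched back [0.5734 0.1852 0.111 ] [ 0.72  -0.694 -0.019] 374 yaw -43.9
gable back [0.4455 0.3032 0.1   ] [ 0.719 -0.694 -0.028] 416 yaw -44.0
shoulder back [0.528  0.2223 0.104 ] [ 0.72  -0.694 -0.006] 400 yaw -43.9
side rack 0.06 703 (array([512.8, 242.1]), array([100.2, 210.7]), 45.0)
side rack 0.012 2252 (array([513.1, 240.9]), array([109.5, 250.3]), 45.1)
side rest foot 650 (array([ 473.5, -269.6]), array([172.5, 171.7]), 70.5)
side square up 267 [ 0.413 -0.28   0.1  ] [ 0.49  -0.196  0.149]
  plane [ 0.4446 -0.2369  0.1262] [ 0.764 -0.499  0.409] 118
side plate 2170 (array([ 714.3, -120.5]), array([197.9, 498.2]), 62.3)
side cambox 632 (array([730.1, -84.8]), array([78.1, 97.3]), 82.2) 0.24034092671341076
side stud 36 [ 0.5272 -0.0585  0.0257] [ 0.639 -0.051  0.035]
top rack 0.06 505 (array([512. , 238.9]), array([102.1, 212.9]), 45.1)
top rack 0.012 1779 (array([512.1, 238.3]), array([110. , 250.5]), 45.1)
top rest foot 705 (array([ 454. , -240.4]), array([236.6, 235.2]), 18.9)
top square up 313 [ 0.413 -0.289  0.1  ] [ 0.488 -0.195  0.15 ]
  plane [ 0.4521 -0.2423  0.1293] [ 0.71  -0.449  0.543] 177
top plate 2461 (array([638.4, -78.7]), array([110.1, 309.8]), 80.0)
top cambox 617 (array([725.7, -89.5]), array([71. , 93.9]), 87.4) 0.24570141414017418
top stud 15 [ 0.5311 -0.0578  0.0297] [ 0.653 -0.026  0.036]
face top [ 0.4654 -0.2489  0.1046] [ 0.731 -0.458  0.506] 270 yaw -32.100019685089656 tilt 30.396777684417508
```

```bash
cat >> h.py <<'E'
from scipy.spatial.transform import Rotation as Ro
def plan(x,y,z,yaw=None):
    "shift (tool axes, full-scale units) and spin from the measured pose to TCP x,y,z with tool y at yaw deg"
    s=env.sense();R=Ro.from_rotvec(s["ee_rot"]).as_matrix();yw=np.degrees(np.arctan2(R[1,1],R[0,1]))
    d=R.T@(np.array([x,y,z])-s["tcp_pos"])/.04
    sp=0 if yaw is None else -np.radians((yaw-yw+180)%360-180)/.15
    print("tcp",s["tcp_pos"].round(4),"yaw",yw.round(1),"t",s["time_s"].round(2),"-> delta",d.round(2),"spin",round(sp,2))
E
python3 - <<'E'
from h import *
C={n:cloud(n,np.load(n+"d.npy")) for n in("side","top")}
w=np.array([.53,.848,0]);nh=np.array([.848,-.53,0])
for n in C:
    P=C[n].reshape(-1,3);Q=P[(np.hypot(P[:,0]-.45,P[:,1]+.24)<.1)&(P[:,2]>.115)]
    a=Q@w;b=Q@nh;print(n,"w",np.percentile(a,[1,99]).round(4),"mid",(np.percentile(a,[1,99]).mean()).round(4),"nh",np.percentile(b,[1,99]).round(4),"z",np.percentile(Q[:,2],99))
    for z in(.12,.13,.14,.146):
        q=Q[abs(Q[:,2]-z)<.003]@nh;print(z,np.percentile(q,[2,98]).round(4),len(q))
    p=np.load(n+"p.npy");h=cv2.cvtColor(p,cv2.COLOR_BGR2HSV)
    u=proj(n,[[.5305,-.0595,.03]])[0].astype(int);sl=np.s_[u[1]-12:u[1]+13,u[0]-12:u[0]+13]
    m=(h[sl][...,0]>12)&(h[sl][...,0]<35)&(h[sl][...,1]>130)&(h[sl][...,2]>120);q=C[n][sl][m]
    q=q[(q[:,2]>.02)&(q[:,2]<.045)];print(n,"stud",len(q),np.median(q,0).round(4),(q.min(0)+q.max(0))/2)
f=np.array([.4654,-.2489,.1046]);print("face b",f@nh,"pred at z .13 b",f@nh-(.13-.1046)*.577)
mid=np.array([.3700,0,0])
plan(.43,-.23,.2,-32)
E
```

```text
side w [-0.0098  0.0784] mid 0.0343 nh [0.492  0.5169] z 0.14846248151067049
0.12 [0.5023 0.5172] 21
0.13 [0.4969 0.5093] 24
0.14 [0.492  0.5005] 50
0.146 [0.4931 0.5057] 81
side stud 30 [ 0.5231 -0.0569  0.0291] [ 0.52492447 -0.05800886  0.02741578]
top w [-0.0102  0.0788] mid 0.0343 nh [0.4913 0.5203] z 0.14831541215085892
0.12 [0.5111 0.5187] 16
0.13 [0.5098 0.5144] 18
0.14 [0.4914 0.5078] 89
0.146 [0.4919 0.5035] 68
top stud 22 [ 0.5236 -0.059   0.028 ] [ 0.52473472 -0.0593601   0.02917586]
face b 0.5265762 pred at z .13 b 0.5119204Traceback (most recent call last):
  File "<stdin>", line 15, in <module>
  File "h.py", line 19, in plan
    print("tcp",s["tcp_pos"].round(4),"yaw",yw.round(1),"t",s["time_s"].round(2),"-> delta",d.round(2),"spin",round(sp,2))
                                                            ^^^^^^^^^^^^^^^^^
AttributeError: 'float' object has no attribute 'round'
```

```bash
sed -i 's/s\["time_s"\].round(2)/round(float(s["time_s"]),2)/' h.py; python3 -c "
from h import *
plan(.4447,-.2375,.19,-32)"
```

```text
tcp [ 0.1863 -0.4908  0.2313] yaw -69.2 t 0.8 -> delta [ 8.29 -3.63  1.03] spin -4.33
```

>>> arm_command(rows=[{"delta_pos": [0.8,-0.36,0],"spin": 0},{"delta_pos": [0.8,-0.36,0],"spin": 0},{"delta_pos": [0.8,-0.36,0],"spin": 0},{"delta_pos": [0.8,-0.36,0],"spin": 0},{"delta_pos": [0.8,-0.36,0],"spin": 0}])

```text
time_s: 1.3
tcp_pos: [0.3111, -0.3657, 0.2314]
ee_rot: [3.09, 0.566, 0.0]
wrist_force: [0.5, 0.4, -0.0]
opening: 0.0854
gripper_force: 0.0
```

>>> arm_command(rows=[{"delta_pos": [0.8,-0.36,0],"spin": 0},{"delta_pos": [0.8,-0.36,0],"spin": 0},{"delta_pos": [0.8,-0.36,0],"spin": 0},{"delta_pos": [0.8,-0.36,0],"spin": 0},{"delta_pos": [0.8,-0.36,0.0],"spin": 0}])

```text
time_s: 1.8
tcp_pos: [0.4353, -0.2414, 0.2315]
ee_rot: [3.09, 0.567, 0.001]
wrist_force: [0.5, 0.0, -0.4]
opening: 0.0855
gripper_force: 0.0
```

>>> arm_command(rows=[{"delta_pos": [0,0,0.2],"spin": -0.9},{"delta_pos": [0,0,0.2],"spin": -0.9},{"delta_pos": [0,0,0.2],"spin": -0.9},{"delta_pos": [0,0,0.2],"spin": -0.9},{"delta_pos": [0,0,0.2],"spin": -0.7}], hand=0.75)

```text
time_s: 2.3
tcp_pos: [0.4344, -0.2425, 0.191]
ee_rot: [2.747, 1.524, 0.0]
wrist_force: [-0.2, -0.2, -0.5]
opening: 0.0641
gripper_force: 0.0
```

```bash
python3 -c "
from h import *
plan(.4447,-.2375,.118,-32)
d=env.snapshot('side')[1];P=cloud('side',d).reshape(-1,3);Q=P[(np.hypot(P[:,0]-.445,P[:,1]+.24)<.075)&(P[:,2]>.152)];print(np.percentile(Q[:,2],[0,1,3]),env.sense()['opening'])
plan(.4447,-.2375,.118,-32)"
```

```text
tcp [ 0.4344 -0.2425  0.191 ] yaw -32.0 t 2.3 -> delta [0.24 0.15 1.82] spin 0.0
[0.19572974 0.21132405 0.23199674] 0.06386568894320829
tcp [ 0.4339 -0.2423  0.1897] yaw -31.8 t 2.35 -> delta [0.24 0.17 1.79] spin 0.03
```

>>> arm_command(rows=[{"delta_pos": [0.24,0.17,0.3],"spin": 0},{"delta_pos": [0,0,0.5],"spin": 0},{"delta_pos": [0,0,0.5],"spin": 0},{"delta_pos": [0,0,0.5],"spin": 0},{"delta_pos": [0,0,0],"spin": 0}])

```text
time_s: 2.85
tcp_pos: [0.4443, -0.237, 0.1165]
ee_rot: [-2.749, -1.512, 0.004]
wrist_force: [-0.4, -0.5, 0.2]
opening: 0.0645
gripper_force: 0.0
```

```bash
python3 -c "
from h import *
plan(.4447,-.2375,.118,-32)
p,d=env.snapshot('side');q,_=env.snapshot('top')
a=cv2.resize(p[100:230,270:400],None,fx=4,fy=4,interpolation=2);b=cv2.resize(q[160:260,280:380],None,fx=2.7,fy=2.7,interpolation=2)
I=np.zeros((520,800,3),np.uint8);I[:,:520]=a;I[:270,525:795]=b;cv2.imwrite('pics/ins.png',I);print(env.sense()['wrist_force'])"
```

```text
tcp [ 0.4443 -0.237   0.1165] yaw -32.4 t 2.85 -> delta [-0.    0.01 -0.04] spin -0.04
[-0.24849384  0.28890396  0.08826287]
```

View pics/ins.png

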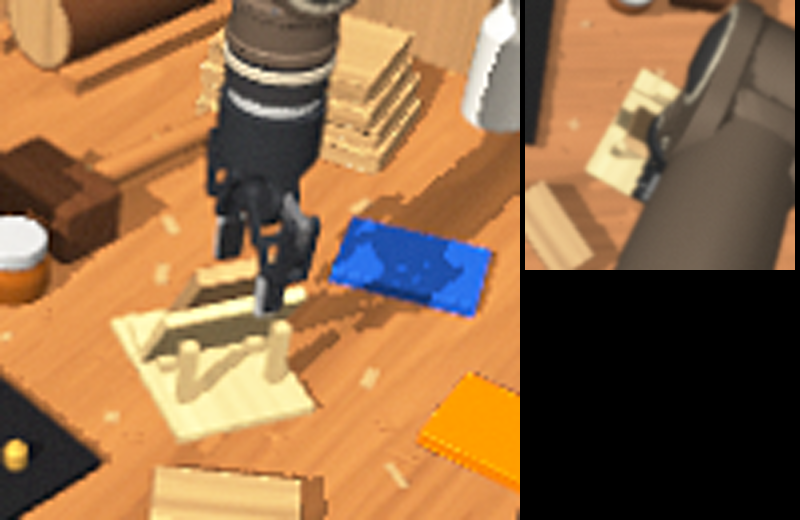

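>>> arm_command(rows=[{"delta_pos": [0,0,0],"spin": 0},{"delta_pos": [0,0,0],"spin": 0},{"delta_pos": [0,0.2,-0.07],"spin": 0},{"delta_pos": [0,0.2,-0.07],"spin": 0},{"delta_pos": [0,0.2,-0.06],"spin": 0}], hand=0.5)

```text
time_s: 3.45
tcp_pos: [0.4666, -0.2516, 0.128]
ee_rot: [2.75, 1.516, 0.001]
wrist_force: [-0.5, 0.5, -0.7]
opening: 0.0428
gripper_force: 0.1
```

>>> arm_command(rows=[{"delta_pos": [0,0.2,-0.05],"spin": 0},{"delta_pos": [0,0.2,-0.05],"spin": 0},{"delta_pos": [0,0.2,-0.05],"spin": 0},{"delta_pos": [0,0.15,-0.02],"spin": 0},{"delta_pos": [0,0,0],"spin": 0}])

```text
time_s: 3.95
tcp_pos: [0.4916, -0.2674, 0.134]
ee_rot: [2.751, 1.517, 0.0]
wrist_force: [0.7, 0.2, 0.4]
opening: 0.0426
gripper_force: 0.0
```

```bash
python3 -c "
from h import *
plan(.4447,-.2375,.118,-32)
p,d=env.snapshot('side');q,e=env.snapshot('top')
a=cv2.resize(p[100:230,270:400],None,fx=4,fy=4,interpolation=2);b=cv2.resize(q[160:260,280:380],None,fx=2.7,fy=2.7,interpolation=2)
I=np.zeros((520,800,3),np.uint8);I[:,:520]=a;I[:270,525:795]=b;cv2.imwrite('pics/arc.png',I);print(env.sense()['wrist_force'])"
```

```text
tcp [ 0.4916 -0.2674  0.134 ] yaw -32.3 t 3.95 -> delta [ 0.01 -1.39  0.4 ] spin -0.03
[ 0.77707307 -0.57330285 -0.24491631]
```

View pics/arc.png

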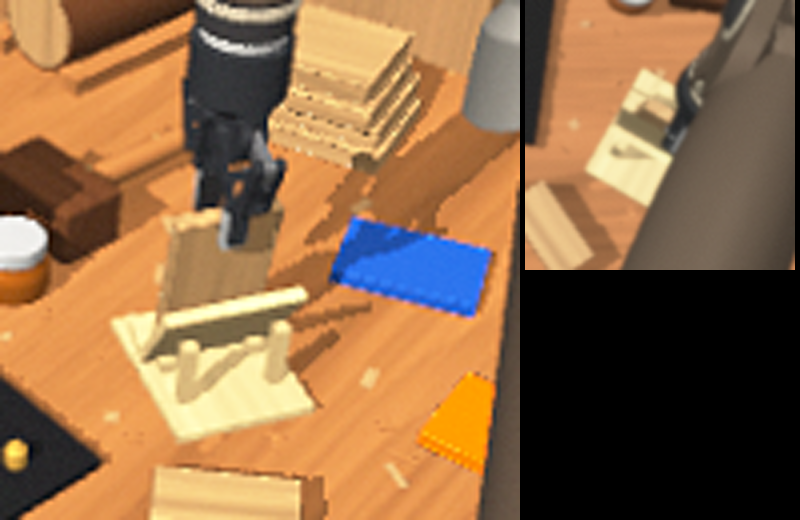

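The plaque now stands nearly upright between the fingers, with its top edge around (165–282, 215) in the crop and the near finger at (235,235). I'll close the fingers now.

>>> arm_command(rows=[{"delta_pos": [0,0,0],"spin": 0},{"delta_pos": [0,0,0],"spin": 0},{"delta_pos": [0,0,0],"spin": 0},{"delta_pos": [0,0,0],"spin": 0},{"delta_pos": [0,0,0],"spin": 0}], hand=0)

```text
time_s: 4.55
tcp_pos: [0.4911, -0.267, 0.1343]
ee_rot: [2.751, 1.517, 0.0]
wrist_force: [0.3, -1.3, -0.2]
opening: 0.0132
gripper_force: 61.1
```

>>> arm_command(rows=[{"delta_pos": [0,0,0],"spin": 0},{"delta_pos": [0,0,-0.3],"spin": 0},{"delta_pos": [0,0,-0.5],"spin": 0},{"delta_pos": [0,0,-0.8],"spin": 0},{"delta_pos": [0,0,-0.8],"spin": 0}])

```text
time_s: 5.05
tcp_pos: [0.4902, -0.2665, 0.2314]
ee_rot: [-2.75, -1.516, 0.001]
wrist_force: [0.4, -1.0, 0.0]
opening: 0.0132
gripper_force: 61.1
```

>>> arm_command(rows=[{"delta_pos": [0,0,-0.8],"spin": 0},{"delta_pos": [0,0,-0.3],"spin": 0},{"delta_pos": [0,0,0],"spin": 0}])

```text
time_s: 5.35
tcp_pos: [0.4915, -0.2673, 0.2761]
ee_rot: [2.749, 1.516, 0.003]
wrist_force: [0.2, -0.1, -0.0]
opening: 0.0127
gripper_force: 61.1
```

```bash
cat >> h.py <<'E'
def held(save=None):
    "pose of the plaque below the fingers, from the side camera, in tool-centred axes"
    p,d=env.snapshot("side");P=cloud("side",d).reshape(-1,3)
    s=env.sense();R=Ro.from_rotvec(s["ee_rot"]).as_matrix();L=(P-s["tcp_pos"])@R  # tool x,y,z
    hs=cv2.cvtColor(p,cv2.COLOR_BGR2HSV).reshape(-1,3)
    k=(abs(L[:,0])<.07)&(abs(L[:,1])<.035)&(L[:,2]>-.04)&(L[:,2]<.15)&(hs[:,2]>70)&(hs[:,1]>60)
    Q=L[k];
    if save:
        c=proj("side",s["tcp_pos"])[0].astype(int);y0,x0=max(0,c[1]-60),max(0,c[0]-65)
        cv2.imwrite(f"pics/{save}.png",cv2.resize(p[y0:y0+140,x0:x0+140],None,fx=4,fy=4,interpolation=2))
    q=Q[Q[:,1]<.004]
    for _ in range(6):
        c=q.mean(0);n=np.linalg.svd(q-c)[2][2];n*=np.sign(n[1]);e=abs((q-c)@n);q=q[e<max(.0025,2.5*np.median(e))]
    print("n",len(q),"x",np.percentile(q[:,0],[.5,99.5]).round(4),"z",np.percentile(q[:,2],[.5,99.5]).round(4),"plane c",c.round(4),"n",n.round(3),"open",s["opening"],"F",s["gripper_force"])
    zz=q[abs(q[:,0])<.03]
    b=[[z0,*np.percentile(q[abs(q[:,2]-z0)<.006][:,0],[1,99]).round(4)] for z0 in(.03,.05,.07) if (abs(q[:,2]-z0)<.006).sum()>5];print("edges",b)
E
python3 -c "
from h import *
held('held1');plan(.4447,-.2375,.118,-32)"
```

```text
n 865 x [-0.0444  0.0466] z [-0.0322  0.0973] plane c [ 0.0011 -0.0053  0.0326] n [-0.     1.    -0.005] open 0.01292654995772106 F 61.08126640319824
edges [[0.03, np.float64(-0.0416), np.float64(0.0464)], [0.05, np.float64(-0.042), np.float64(0.0475)], [0.07, np.float64(-0.0424), np.float64(0.0461)]]
tcp [ 0.491  -0.267   0.2741] yaw -32.3 t 5.4 -> delta [ 0.01 -1.38  3.9 ] spin -0.03
```

View pics/held1.png

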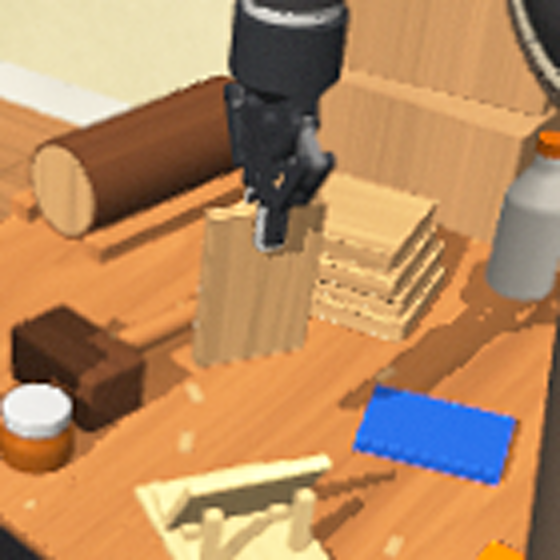

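>>> arm_command(rows=[{"delta_pos": [0.35,-0.22,-0.2],"spin": 0},{"delta_pos": [0.69,-0.44,0],"spin": 0},{"delta_pos": [0.69,-0.44,0],"spin": 0},{"delta_pos": [0.69,-0.44,0],"spin": 0},{"delta_pos": [0.69,-0.44,0],"spin": 0}])

```text
time_s: 5.9
tcp_pos: [0.4893, -0.1173, 0.2807]
ee_rot: [-2.749, -1.516, 0.003]
wrist_force: [-0.0, 0.2, -0.2]
opening: 0.0135
gripper_force: 61.1
```

>>> arm_command(rows=[{"delta_pos": [0.69,-0.44,0],"spin": 0},{"delta_pos": [0.69,-0.44,0],"spin": 0},{"delta_pos": [0.69,-0.44,0],"spin": 0},{"delta_pos": [0.69,-0.44,0],"spin": 0},{"delta_pos": [0.69,-0.44,0],"spin": 0}])

```text
time_s: 6.4
tcp_pos: [0.4882, 0.0462, 0.2808]
ee_rot: [-2.75, -1.517, 0.004]
wrist_force: [0.3, 0.4, -0.7]
opening: 0.013
gripper_force: 61.1
```

>>> arm_command(rows=[{"delta_pos": [0.69,-0.44,0],"spin": 0},{"delta_pos": [0.69,-0.44,0],"spin": 0},{"delta_pos": [0.69,-0.44,0],"spin": 0},{"delta_pos": [0.69,-0.44,0],"spin": 0},{"delta_pos": [0.5,-0.3,0],"spin": 0}])

```text
time_s: 6.9
tcp_pos: [0.4879, 0.2007, 0.2806]
ee_rot: [-2.749, -1.519, 0.004]
wrist_force: [-0.9, -0.4, -0.6]
opening: 0.0129
gripper_force: 61.1
```

>>> arm_command(rows=[{"delta_pos": [0.35,-0.2,0],"spin": 0.4},{"delta_pos": [0,0,0],"spin": 0.5},{"delta_pos": [0,0,0],"spin": 0.5},{"delta_pos": [0,0,0],"spin": 0},{"delta_pos": [0,0,0],"spin": 0}])

```text
time_s: 7.4
tcp_pos: [0.4894, 0.2147, 0.2812]
ee_rot: [-2.894, -1.223, 0.003]
wrist_force: [-0.2, 0.2, -0.5]
opening: 0.0129
gripper_force: 61.1
```

```bash
python3 -c "
from h import *
held('held2');plan(.4912,.2589,.12,-44.5);print(env.sense()['qpos'])"
```

```text
n 1552 x [-0.0455  0.0442] z [-0.0303  0.0993] plane c [-0.0007 -0.0058  0.0349] n [-0.     1.    -0.007] open 0.012952233871467872 F 61.068785190582275
edges [[0.03, np.float64(-0.0453), np.float64(0.0433)], [0.05, np.float64(-0.0439), np.float64(0.0436)], [0.07, np.float64(-0.0446), np.float64(0.0435)]]
tcp [0.4896 0.2146 0.2815] yaw -44.2 t 7.45 -> delta [ 0.83 -0.74  4.04] spin 0.04
[4.13067355e-01 1.51726676e-01 1.00218027e-01 1.52062113e+00
 8.52244473e-05 2.75510820e+00]
```

View pics/held2.png

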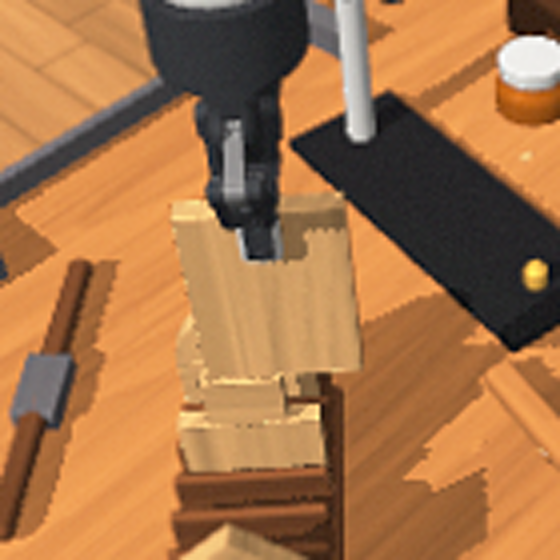

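>>> arm_command(rows=[{"delta_pos": [0.4,-0.35,0],"spin": 0.04},{"delta_pos": [0.4,-0.35,0.3],"spin": 0},{"delta_pos": [0.05,-0.05,0.5],"spin": 0},{"delta_pos": [0,0,0.8],"spin": 0},{"delta_pos": [0,0,0.4],"spin": 0}])

```text
time_s: 7.95
tcp_pos: [0.4915, 0.2596, 0.1993]
ee_rot: [2.898, 1.213, -0.005]
wrist_force: [0.8, 0.4, -1.3]
opening: 0.0129
gripper_force: 61.1
```

```bash
python3 -c "
from h import *
plan(.4923,.260,.1135,-44.5)"
```

```text
tcp [0.4915 0.2596 0.1993] yaw -44.6 t 7.95 -> delta [0.03 0.01 2.15] spin -0.01
```

Bottom edge is at about z = 0.101, still above the walls. I'll go down in stages and watch the force.

>>> arm_command(rows=[{"delta_pos": [0.02,0.01,0.5],"spin": 0},{"delta_pos": [0,0,0.4],"spin": 0},{"delta_pos": [0,0,0.2],"spin": 0},{"delta_pos": [0,0,0.2],"spin": 0},{"delta_pos": [0,0,0.0],"spin": 0}])

```text
time_s: 8.45
tcp_pos: [0.4931, 0.2599, 0.1494]
ee_rot: [2.898, 1.212, -0.002]
wrist_force: [0.0, -0.6, -0.5]
opening: 0.0131
gripper_force: 61.1
```

>>> arm_command(rows=[{"delta_pos": [0,0,0.2],"spin": 0},{"delta_pos": [0,0,0.2],"spin": 0},{"delta_pos": [0,0,0.2],"spin": 0},{"delta_pos": [0,0,0.1],"spin": 0},{"delta_pos": [0,0,0.0],"spin": 0}])

```text
time_s: 8.95
tcp_pos: [0.493, 0.2599, 0.1212]
ee_rot: [2.898, 1.212, -0.002]
wrist_force: [-0.2, 0.0, -0.9]
opening: 0.013
gripper_force: 61.1
```

```bash
python3 -c "
from h import *
plan(.4923,.260,.1135,-44.5);held('inrack')"
```

```text
tcp [0.493  0.2599 0.1212] yaw -44.6 t 8.95 -> delta [-0.01 -0.01  0.19] spin -0.02
n 653 x [-0.0451  0.0438] z [-0.0303  0.0639] plane c [-0.0049 -0.0065  0.0166] n [-0.002  1.    -0.   ] open 0.013030642774591901 F 61.13028645515442
edges [[0.03, np.float64(-0.0437), np.float64(0.0422)], [0.05, np.float64(-0.0437), np.float64(0.0414)]]
```

View pics/inrack.png

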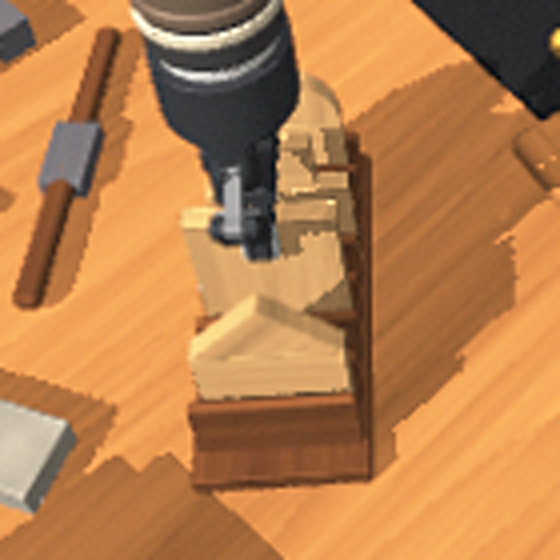

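It's in the free slot, with its top edge near (185–335, 215). I'll lower it the last few millimetres.

>>> arm_command(rows=[{"delta_pos": [0,0,0.07],"spin": 0},{"delta_pos": [0,0,0.05],"spin": 0},{"delta_pos": [0,0,0.03],"spin": 0},{"delta_pos": [0,0,0],"spin": 0}])

```text
time_s: 9.4
tcp_pos: [0.4935, 0.2601, 0.1162]
ee_rot: [-2.899, -1.212, -0.0]
wrist_force: [-0.0, -0.5, -1.0]
opening: 0.0131
gripper_force: 61.1
```

>>> arm_command(rows=[{"delta_pos": [0,0,0.03],"spin": 0},{"delta_pos": [0,0,0],"spin": 0}])

```text
time_s: 9.6
tcp_pos: [0.4937, 0.2602, 0.1162]
ee_rot: [-2.899, -1.211, -0.002]
wrist_force: [-2.0, -1.2, 7.3]
opening: 0.0128
gripper_force: 62.2
```

>>> arm_command(rows=[{"delta_pos": [0,0,0.02],"spin": 0},{"delta_pos": [0,0,0],"spin": 0}])

```text
time_s: 9.8
tcp_pos: [0.4938, 0.2602, 0.1162]
ee_rot: [-2.899, -1.211, -0.003]
wrist_force: [-2.8, -2.6, 12.3]
opening: 0.013
gripper_force: 63.0
```

Floor contact at 12 N. Releasing with a small opening and lifting clear.

>>> arm_command(rows=[{"delta_pos": [0,0,0],"spin": 0},{"delta_pos": [0,0,0],"spin": 0},{"delta_pos": [0,0,0],"spin": 0},{"delta_pos": [0,0,-0.3],"spin": 0},{"delta_pos": [0,0,-0.5],"spin": 0}], hand=0.38)

```text
time_s: 10.3
tcp_pos: [0.4926, 0.2597, 0.1456]
ee_rot: [2.898, 1.211, -0.005]
wrist_force: [-0.6, 0.6, 0.4]
opening: 0.0325
gripper_force: 0.0
```

>>> arm_command(rows=[{"delta_pos": [0,0,-0.8],"spin": 0},{"delta_pos": [0,0,-0.8],"spin": 0},{"delta_pos": [0,0,-0.8],"spin": 0},{"delta_pos": [0,0,0],"spin": 0}])

```text
time_s: 10.7
tcp_pos: [0.495, 0.2609, 0.2477]
ee_rot: [-2.898, -1.211, -0.012]
wrist_force: [0.3, 0.7, 0.1]
opening: 0.0324
gripper_force: 0.0
```

Run:
```python
from h import *
p,d=env.snapshot("side");P=cloud("side",d).reshape(-1,3)
nh=np.array([np.cos(np.radians(-44.5)),np.sin(np.radians(-44.5)),0]);w=np.array([-nh[1],nh[0],0]);c0=np.array([.5126,.240,0])
L=np.c_[(P-c0)@nh,(P-c0)@w,P[:,2]]
for nm,s in(("sq",-.029),("arch",.087),("gable",-.087),("should",.029)):
    q=L[(abs(L[:,0]-s)<.02)&(abs(L[:,1])<.06)&(L[:,2]>.09)&(L[:,2]<.16)];f=q[(q[:,2]<.138)]
    top=q[q[:,2]>.138]
    c=f.mean(0);A=np.c_[f[:,1:]-c[1:],np.ones(len(f))]
    r=f[:,0];k=np.ones(len(f),bool)
    for _ in range(5):
        co=np.linalg.lstsq(A[k],r[k],rcond=None)[0];e=abs(A@co-r);k=e<max(.002,2*np.median(e[k]))
    print(nm,len(q),"back at",c[1:].round(3),co.round(4),"w",np.percentile(q[:,1],[1,99]).round(4),"ztop",np.percentile(q[:,2],99).round(4),"top a",np.percentile(top[:,0],[5,95]).round(4) if len(top) else 0)
a=.089;print("arched xy",c0+a*nh)
plan(*(c0+a*nh)[:2],.2,-44.5)
```

```text
sq 719 back at [-0.001  0.115] [-0.004   0.0136 -0.0333] w [-0.0437  0.0453] ztop 0.1478 top a [-0.034  -0.0206]
arch 400 back at [-0.009  0.115] [-0.0051  0.0045  0.0816] w [-0.0415  0.0452] ztop 0.1471 top a [0.0804 0.0942]
gable 505 back at [-0.003  0.113] [-0.0113  0.0258 -0.0921] w [-0.0444  0.0414] ztop 0.1444 top a [-0.0928 -0.0805]
should 502 back at [-0.004  0.111] [-0.0003 -0.0041  0.0233] w [-0.0471  0.0416] ztop 0.1479 top a [0.0221 0.0356]
arched xy [0.57607929 0.17761908 0.        ]
tcp [0.4945 0.2607 0.2452] yaw -44.6 t 10.75 -> delta [-0.05  2.91  1.13] spin -0.02
```

>>> arm_command(rows=[{"delta_pos": [0,0.7,0],"spin": 0},{"delta_pos": [0,0.7,0],"spin": 0},{"delta_pos": [0,0.7,0],"spin": 0},{"delta_pos": [0,0.7,0],"spin": 0},{"delta_pos": [0,0.05,0.5],"spin": 0}], hand=0.45)

```text
time_s: 11.25
tcp_pos: [0.5771, 0.1781, 0.2228]
ee_rot: [2.899, 1.207, 0.004]
wrist_force: [0.4, 0.3, 0.5]
opening: 0.0384
gripper_force: 0.0
```

```bash
python3 -c "
from h import *
plan(.5761,.179,.110,-44.5)"
```

```text
tcp [0.5771 0.1781 0.2228] yaw -44.8 t 11.25 -> delta [-0.01 -0.04  2.82] spin -0.03
```

>>> arm_command(rows=[{"delta_pos": [0,-0.03,0.5],"spin": -0.02},{"delta_pos": [0,0,0.5],"spin": 0},{"delta_pos": [0,0,0.4],"spin": 0},{"delta_pos": [0,0,0.4],"spin": 0},{"delta_pos": [0,0,0.4],"spin": 0}])

```text
time_s: 11.75
tcp_pos: [0.573, 0.1806, 0.1324]
ee_rot: [-2.897, -1.216, 0.003]
wrist_force: [-0.1, 1.0, 0.6]
opening: 0.0387
gripper_force: 0.0
```

>>> arm_command(rows=[{"delta_pos": [0,0,0.4],"spin": 0},{"delta_pos": [0,0,0.18],"spin": 0},{"delta_pos": [0,0,0],"spin": 0}])

```text
time_s: 12.05
tcp_pos: [0.5726, 0.1805, 0.1092]
ee_rot: [-2.896, -1.216, 0.005]
wrist_force: [0.7, -1.0, -0.6]
opening: 0.0384
gripper_force: 0.0
```

>>> arm_command(rows=[{"delta_pos": [0,0,0],"spin": 0},{"delta_pos": [0,0,0],"spin": 0},{"delta_pos": [0,0,0],"spin": 0},{"delta_pos": [0,0,0],"spin": 0},{"delta_pos": [0,0,0],"spin": 0}], hand=0)

```text
time_s: 12.55
tcp_pos: [0.5742, 0.1811, 0.1118]
ee_rot: [2.897, 1.216, 0.003]
wrist_force: [-0.1, -0.0, 4.2]
opening: 0.0127
gripper_force: 59.7
```

```bash
python3 -c "
from h import *
plan(.5761,.179,.110,-44.5);held('grip2');print(env.sense()['wrist_force'])"
```

```text
tcp [0.5742 0.1811 0.1118] yaw -44.5 t 12.55 -> delta [-0.    0.07  0.05] spin 0.0
n 337 x [-0.0563  0.0472] z [-0.0311  0.0998] plane c [-0.0007 -0.006   0.0073] n [-0.004  0.999  0.033] open 0.012937728677665655 F 59.870256185531616
edges [[0.03, np.float64(-0.0421), np.float64(0.0471)], [0.05, np.float64(-0.0495), np.float64(0.0461)]]
[-1.00867604  0.34284795  4.45693186]
```

View pics/grip2.png

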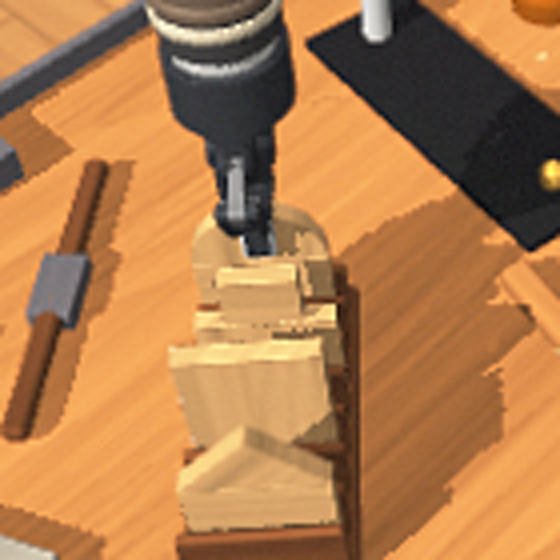

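>>> arm_command(rows=[{"delta_pos": [0,0,-0.3],"spin": 0},{"delta_pos": [0,0,-0.5],"spin": 0},{"delta_pos": [0,0,-0.6],"spin": 0},{"delta_pos": [0,0,-0.7],"spin": 0},{"delta_pos": [0,0,-0.7],"spin": 0}])

```text
time_s: 13.1
tcp_pos: [0.5733, 0.1807, 0.2242]
ee_rot: [2.897, 1.216, -0.001]
wrist_force: [0.9, 0.7, -1.2]
opening: 0.013
gripper_force: 58.9
```

>>> arm_command(rows=[{"delta_pos": [0,0,-0.7],"spin": 0},{"delta_pos": [0,0,-0.3],"spin": 0},{"delta_pos": [0,0,0],"spin": 0}])

```text
time_s: 13.4
tcp_pos: [0.5744, 0.181, 0.2648]
ee_rot: [2.896, 1.216, 0.005]
wrist_force: [0.5, 0.3, -1.7]
opening: 0.0125
gripper_force: 59.1
```

```bash
python3 -c "
from h import *
held();plan(.5245,-.0585,.26,-44.5)"
```

```text
n 1229 x [-0.0422  0.0477] z [-0.0304  0.0922] plane c [ 0.0028 -0.0053  0.0344] n [ 0.001  1.    -0.003] open 0.012553368058593492 F 59.07050907611847
edges [[0.03, np.float64(-0.0415), np.float64(0.0466)], [0.05, np.float64(-0.0421), np.float64(0.0475)], [0.07, np.float64(-0.0421), np.float64(0.0461)]]
tcp [0.574  0.1809 0.263 ] yaw -44.5 t 13.45 -> delta [-5.14  3.31  0.07] spin 0.0
```

>>> arm_command(rows=[{"delta_pos": [-0.5,0.3,0],"spin": 0},{"delta_pos": [-0.64,0.41,0],"spin": 0},{"delta_pos": [-0.64,0.41,0],"spin": 0},{"delta_pos": [-0.64,0.41,0],"spin": 0},{"delta_pos": [-0.64,0.41,0],"spin": 0}])

```text
time_s: 13.95
tcp_pos: [0.5422, 0.038, 0.2607]
ee_rot: [-2.896, -1.216, 0.005]
wrist_force: [0.0, 0.4, -0.8]
opening: 0.0129
gripper_force: 59.1
```

>>> arm_command(rows=[{"delta_pos": [-0.64,0.41,0],"spin": 0},{"delta_pos": [-0.64,0.41,0],"spin": 0},{"delta_pos": [-0.5,0.35,0],"spin": 0},{"delta_pos": [-0.3,0.2,0],"spin": 0},{"delta_pos": [0,0,0],"spin": -0.5}])

```text
time_s: 14.45
tcp_pos: [0.5234, -0.0601, 0.2614]
ee_rot: [-2.849, -1.322, 0.003]
wrist_force: [-0.1, 0.2, -1.4]
opening: 0.0126
gripper_force: 59.0
```

>>> arm_command(rows=[{"delta_pos": [0,0,0.1],"spin": -0.8},{"delta_pos": [0,0,0.1],"spin": -0.8},{"delta_pos": [0,0,0.1],"spin": -0.8},{"delta_pos": [0,0,0.1],"spin": -0.8},{"delta_pos": [0,0,0.1],"spin": -0.3}])

```text
time_s: 14.95
tcp_pos: [0.5238, -0.0582, 0.2413]
ee_rot: [-2.403, -2.021, 0.002]
wrist_force: [-0.4, 0.6, -1.0]
opening: 0.0126
gripper_force: 59.1
```

>>> arm_command(rows=[{"delta_pos": [0,0,0],"spin": 0},{"delta_pos": [0,0,0],"spin": 0},{"delta_pos": [0,0,0],"spin": 0}])

```text
time_s: 15.25
tcp_pos: [0.5242, -0.0585, 0.2426]
ee_rot: [-2.408, -2.017, 0.0]
wrist_force: [0.7, -0.6, -1.1]
opening: 0.0129
gripper_force: 59.1
```

```bash
python3 -c "
from h import *
held('show');plan(.5245,-.0585,.242,-10)
# station yaw again, from box/plate in both views
C=cloud('top',np.load('topd.npy')).reshape(-1,3);S=cloud('side',np.load('sided.npy')).reshape(-1,3)
hv={n:cv2.cvtColor(np.load(n+'p.npy'),cv2.COLOR_BGR2HSV).reshape(-1,3)[:,2] for n in('top','side')}
for n,P in(('top',C),('side',S)):
    k=(hv[n]<70)&(P[:,2]>.005)&(P[:,2]<.022)&(abs(P[:,0]-.64)<.19)&(abs(P[:,1]+.08)<.12);Q=P[k]
    c,s,a=cv2.minAreaRect((Q[:,:2]*1000).astype(np.float32));print(n,len(Q),np.round(c,1),np.round(s,1),a)
    k=(P[:,2]>.185)&(P[:,2]<.25)&(abs(P[:,0]-.72)<.07)&(abs(P[:,1]+.09)<.06);Q=P[k];st=np.array([.5245,-.0585]);ax=np.array([.985,-.1736])
    q=Q[:,:2]-st;print(' box along',np.percentile(q@ax,[1,99]).round(3),'across',np.percentile(q@[.1736,.985],[1,99]).round(3))
"
```

```text
n 754 x [-0.043   0.0471] z [-0.032   0.0943] plane c [ 0.0046 -0.0059  0.0377] n [-0.007  1.    -0.002] open 0.012882679889262883 F 59.07241880893707
edges [[0.03, np.float64(-0.039), np.float64(0.0469)], [0.05, np.float64(-0.0421), np.float64(0.0469)], [0.07, np.float64(-0.0433), np.float64(0.0471)]]
tcp [ 0.5242 -0.0585  0.2428] yaw -10.1 t 15.3 -> delta [0.   0.01 0.02] spin -0.01
top 2343 [636.9 -80.9] [105.4 305.4] 79.44615173339844
 box along [0.159 0.251] across [-0.029  0.046]
side 2060 [637.3 -77.5] [108.7 309.1] 80.11148834228516
 box along [0.16  0.253] across [-0.029  0.049]
```

View pics/show.png

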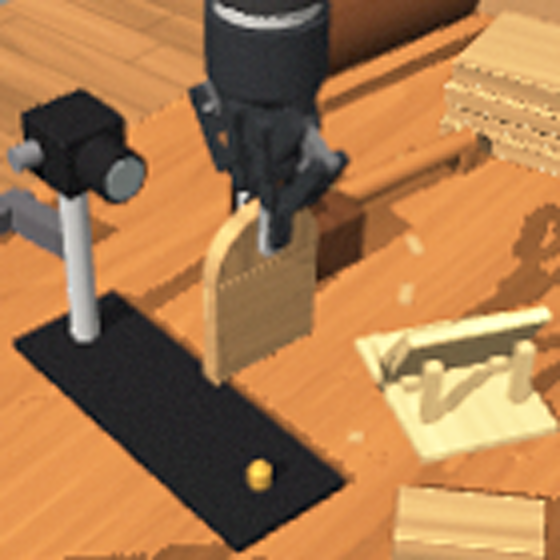

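>>> arm_command(rows=[{"delta_pos": [-0.05,0.01,0],"spin": 0},{"delta_pos": [0,0,0],"spin": 0},{"delta_pos": [0,0,0],"spin": 0},{"delta_pos": [0,0,0],"spin": 0},{"delta_pos": [0,0,0],"spin": 0}])

```text
time_s: 15.8
tcp_pos: [0.5243, -0.0607, 0.2429]
ee_rot: [2.408, 2.017, 0.0]
wrist_force: [-0.4, 0.4, -1.6]
opening: 0.0128
gripper_force: 59.1
```

```bash
python3 -c "
from h import *
held();plan(.5242,-.0605,.2425,-10)
s=env.sense();R=Ro.from_rotvec(s['ee_rot']).as_matrix()
C=cloud('top',env.snapshot('top')[1]).reshape(-1,3);L=(C-s['tcp_pos'])@R
q=L[(abs(L[:,0])<.06)&(L[:,1]>.003)&(L[:,1]<.03)&(L[:,2]>.03)&(L[:,2]<.12)]
print('top face',len(q),np.percentile(q,[1,50,99],axis=0).round(4) if len(q) else 0)
"
```

```text
n 743 x [-0.0422  0.0468] z [-0.0313  0.0947] plane c [ 0.0043 -0.0058  0.0376] n [-0.005  1.    -0.003] open 0.012766654713754334 F 59.07173037528992
edges [[0.03, np.float64(-0.042), np.float64(0.0456)], [0.05, np.float64(-0.0411), np.float64(0.0468)], [0.07, np.float64(-0.0407), np.float64(0.0469)]]
tcp [ 0.5243 -0.0607  0.2429] yaw -10.1 t 15.85 -> delta [ 0.   -0.    0.01] spin -0.01
top face 0 0
```

```bash
python3 -c "
from workcell import env
print(env.job_done())"
```

```text
the job is handed in; nothing more can be done
None
```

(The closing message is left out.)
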